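Close up the die fixture and reset its guard

ROBOT

A 6-joint arm with a two-finger parallel gripper is mounted at the origin on the work surface. World frame = base frame: x ahead of the robot, y to its left, z up, the work surface at z = 0. Lengths are in m, angles in rad, forces in N, time in s.
With the tool pointing down it reaches from about 0.375 to 0.9 m from the base axis. Payload 3.1 kg.
Tool frame: the origin (TCP) lies between the finger pads; the fingertips stand 19 mm ahead of it and the grasp point (between the pads) is the TCP; y points along the fingers, z is the direction in which the jaws open and shut, and the axes are right-handed (so a half turn about y gives the same grasp; the last joint's range is limited). The gripper opens to 87 mm and grips with 3 to 60 N. Pads are 19 mm wide; open, the fingers measure 117 mm over their backs; the gripper's body (75 mm by 190 mm) begins 51 mm behind the grasp point.
Start: joints at [1.085, 0.527, 1.433, -0, 1.181, -0.178], TCP at [0.189, 0.596, 0.242] pointing down, gripper open.
Joint ranges: [-3.08, 3.08], [-0.75, 2.2], [0.22, 2.44], [-1.43, 4.57], [0, 2.65], [-2.85, 2.85]. Speed limits (rad/s): [2.79, 2.79, 3.14, 3.14, 3.14, 3.14].

INTERFACE

Orientations are given as a rotation vector (axis times angle).
In Python, from cell import ctrl, camera, outline_of gives the robot as it stands.
- The arm moves only by the tool apply_moves, never from a script. Its argument "increments" is a list that holds one entry, the list of rows, each a list of 6 numbers: the shift along the tool's x, y, z in m, then the turn, a rotation vector about the tool's x, y, z in degrees. In form: [[[tx, ty, tz, rx, ry, rz], ...]]. A call has 1 to 20 rows; each row shifts and turns the commanded pose from where the row before left it, along the tool's axes as they then stand; what a row does not reach is not made up. A row lasts 1/10 s, in which the tool goes at most 50 mm and 8.59 degrees, less where a joint would pass 70% of its speed; a pose out of reach is approached as far as the arm can. A call with a gripper value outside its range is refused whole. "jaw" is the finger opening in m, from 0 to 0.087, set as the call begins (left out, the last holds). The fingers move at their own pace and stop on an object; "grip_force" is the grip in N (left out, the last holds). Time passes only in rows, so rows that do not move let the fingers close. It gives the time, the measured TCP pose, the force and the opening at its end, in the units of the state.
- ctrl.sense(): the state, without advancing time (a new reading comes with each control period).
- camera(name): name is "scene" or "top" or "wrist"; returns a dict with "img" (420x560x3 uint8, blue, green, red), "vertical_fov" (degrees; the focal length in pixels is half the picture's height over the tangent of half this angle, whatever the lens; pixels are square), "cx", "cy" (the principal point, pixels), "rvec" (rotation vector, rad) and "tvec" (3), from world to camera coordinates, as OpenCV has them. Camera axes: x right, y down, z forward; pixel columns grow to the right and rows downward; lengths in m; the calibration is good to about 2 mm. A picture is of the moment at which its call begins. There is no depth.
- ctrl.hand_in(): hands the job in, once; it reports no verdict.
Trained networks look in a picture, given as the dict that the camera call returned (one of the last four; its "shot" number tells which), for a name from the list of things; names that differ only in an ending like _2 or _b are one class to them, and where a whole thing is asked for, a point or a joint stands for the part that bears it (a point fixed in the world has none). Each returns a list of dicts, best first, with "confidence" (0 to 1); they miss things now and then, are a little off and sometimes report something else, mostly with a low value. They report only what shows in the picture. A call takes as long as a camera call. They do not tell look-alikes from the thing itself.
- outline_of(picture, label): "region" (420x560 bool, what is visible of it) and "centre" ([column, row] in pixels, amid what is visible of it).
The state is a dict: "time": time; "joint_pos": joint angles; "dq": joint speeds; "joint_torque": joint torques, N m; "ee_pos": TCP position; "ee_rot": TCP orientation; "force": force on the tool from outside, world axes, zero at the start; "ft_torque": the same for the moment, N m; "gripper_width": finger opening in m.
Only numpy, scipy, OpenCV 4.12 (cv2) and the standard library are available. Lean on these libraries where they do the work, as an engineer would, in place of code of your own. Each camera call takes 0.05 s, during which the arm holds its last target.

TASK

Make the die fixture ready for its next stroke: with the fingertips, push the loading slide fully home, then push the hinged guard fully shut across it, and then press the narrow flat-topped reset button all the way down and let it come up again. Only push from the outside, without gripping anything: the blank stays lying in its seat on the slide, the mushroom-headed stop is not pressed, and the loose tools round about stay where they are.

Things in the scene. Friction and masses are not known exactly. Their poses are not given: they have to be found in the camera images.
- fixture: Low steel die fixture fixed to the bench, base plate 310 x 230 x 20 mm (x = -130 to +180 mm), its mouth facing the robot between two cheeks, tops 95 mm above the bench, outer faces at y = +-105 mm; two guide posts 120 mm behind the mouth rise to 155 mm. Origin on the bench in the middle of the mouth: x points into the fixture (away from the robot), y to its left, z up.
- slide (a joint): Loading slide of the fixture, a flat steel tray with an upright front plate 120 mm wide. Value = how far it stands out of the mouth towards the robot, in m: 0 fully home (hard stop), 0.115 fully out. About 3 N of friction plus light damping; it stays where it is left.
- slide_face (a point): Centre of the width of the slide's front plate, on its outer (robot-side) face, 60 mm above the bench. Axes as the fixture's. The plate is 12 mm thick and 120 mm wide and stands from 26 to 86 mm above the bench; with the slide home this face is level with the fronts of the cheeks.
- slide_back: Thin sprung sheet (gives 1 mm), 112 x 46 mm, on the inner (fixture-side) face of the slide's front plate; the slide is not to be gripped or pulled by it. Axes as the fixture's; its origin is on the bench, on the middle line, under the outer face of the front plate.
- blank (a joint): Steel blank lying on locating pins on the slide, plate 75 x 75 x 10 mm with a boss 24 mm across and 14 mm tall in its middle, its underside 34 mm above the bench, its middle 65 mm behind slide_face. 0.28 to 0.52 kg. It rides along with the slide. Value = how far it is lifted off the slide, in m: 0 lying in its seat.
- guard (a joint): Hinged guard, an upright aluminium plate that closes across the fixture's mouth like a door; vertical hinge on the left (+y) cheek. Value in rad: 0 shut (hard stop), 1.57 standing straight out towards the robot, 1.9 widest open. About 0.1 N m of friction; it stays where it is left.
- guard_hinge (a point): Point on the guard's hinge axis, 62 mm above the bench, 8 mm in front of the mouth, 90 mm left of the fixture's middle. Its axes turn with the guard: -x is the outward normal of the outer face, -y runs from the hinge to the free edge. Guard shut: axes equal the fixture's; opening turns them clockwise seen from above.
- guard_push (a point): Point on the guard's outer face, 115 mm from the hinge axis along the plate and 8 mm out from it, 62 mm above the bench; axes as guard_hinge. The plate is 11 mm thick, reaches 170 mm from the hinge and stands from 26 to 98 mm above the bench. The outer face looks to the robot when shut and to the left when the guard stands open.
- guard_back: Thin sprung sheet (gives 1 mm), 140 x 56 mm, on the inner face of the guard; the guard is not to be gripped or pulled by it. Origin on the bench on the hinge axis, axes as guard_hinge.
- reset (a joint): Guard-reset button, a narrow flat-topped black cylinder 24 mm across. Value = how far it is pressed, in m: 0 up, 0.006 fully down. Spring: 2 N to start, 5 N fully down; it comes back up when released.
- reset_top (a point): Centre of the flat top of the reset button, 61 mm above the bench when up, 16 mm above its box.
- reset_box: Grey control box 80 x 80 x 45 mm fixed to the bench, with the reset button in the middle of its top; on either side of the fixture (it changes places with the stop's box). Origin at the centre of its underside.
- stop (a joint): Stop button, a black mushroom head 44 mm across on a thin stem. Value = how far it is pressed, in m: 0 up, 0.006 fully down.
- stop_top (a point): Centre of the top of the mushroom head, 73 mm above the bench.
- stop_box: Grey control box 80 x 80 x 45 mm, like the other one, with the mushroom stop in the middle of its top. Origin at the centre of its underside.
- punch_a: Steel punch standing upright, 24 mm shank with a 32 mm head, 60 mm tall, beside the fixture on its right. Bystander, loose. Origin at the centre of its underside.
- die_ring: Steel die ring lying flat, 56 mm across, 25 mm tall, on the bench at the front right of the fixture. Bystander, loose. Origin at the centre of its underside.
- wrench: Steel wrench lying on the bench to the right of the fixture, 170 mm long. Bystander, loose. Origin at the centre of its underside.
- punch_b: Steel punch standing upright, 20 mm shank with a 28 mm head, 70 mm tall, on the left of the fixture. Bystander, loose. Origin at the centre of its underside.
- oil_bottle: Closed oil bottle, 56 mm across, 130 mm tall, on the left of the fixture. Bystander, loose. Origin at the centre of its underside.
- angle_offcut: Offcut of steel angle, 90 x 50 x 50 mm, at the back left of the fixture. Bystander, loose. Origin at the centre of its underside.
Things that resemble listed ones, but are neither listed nor needed, are in the scene too. Leave any brown or yellow look-alike of the reset_box alone.

How it is judged:
On the way, in this order (a step that is already met when the one before it is completed fails the run):
1. the slide is fully home (within 5 mm) (value of joint slide below 0.005 m), for 0.1 s.
2. with the slide home, the guard is fully shut (within 0.06 rad) (value of joint slide below 0.005 m and value of joint guard below 0.06 rad), for 0.1 s.
3. with both shut, the reset button is pressed (at least 4 of its 6 mm) (all of step 2 and value of joint reset above 0.004 m), for 0.05 s.
At the end, for the whole second after the job is handed in: The slide is within 5 mm of home, the guard within 0.06 rad of shut, both buttons are up (within 2 mm), the blank lies in its seat (within 5 mm), and every bystander is within 25 mm of where it was (all of step 2 and value of joint each of reset, stop below 0.002 m and value of joint blank below 0.005 m and distance of each of punch_a, die_ring, wrench, punch_b, oil_bottle, angle_offcut from where it was at the start of the episode below 0.025 m); the robot touches nothing.
It fails at once if the mushroom stop is pressed (value of joint stop above 0.002 m).
It fails at once if the blank is lifted off its seat on the slide (value of joint blank above 0.008 m).
It fails at once if the slide or the guard is gripped or pulled from its inner side (contact force between the fingers and slide_back above 1 N or contact force between the fingers and guard_back above 1 N).
It fails at once if a bystander is moved more than 25 mm or lifted (distance of any of punch_a, die_ring, wrench, punch_b, oil_bottle, angle_offcut from where it was at the start of the episode above 0.025 m).
It fails at once if a bystander is knocked over (angle between any of punch_a, die_ring, wrench, punch_b, oil_bottle, angle_offcut's own z axis and vertical above 0.5 rad).
It also fails if it takes over 54 s, if anything falls off the work surface, if the arm or the gripper's body presses on something with over 40 N, if the wrist force passes 120 N, or if a joint passes its speed limit or range.

## Working session

There is one attempt and no reset: what is moved stays moved. The work goes in short steps, Python scripts to look and compute and a tool call to move; the robot and the scene stay as the last step left them, time stands still between calls to the robot, and variables do not carry over. Pictures are saved under pics/ and viewed, and the job is handed in when it is done.

Besides the shell and the picture viewer there is one more tool, called after "Emit:" as name(argument=value, ...) on one line, values as JSON. apply_moves: Moves the arm, as the interface text tells. Its arguments: {"type":"object","properties":{"increments":{"type":"array","items":{"type":"array","items":{"type":"array","items":{"type":"number"}}}},"jaw":{"type":"number"},"grip_force":{"type":"number"}},"required":["increments"]}

```bash
ls; mkdir -p pics; python3 - <<'E'
from cell import ctrl,camera,outline_of
import cv2
for n in ["scene","top"]:
    c=camera(n); cv2.imwrite(f"pics/{n}0.png",c["img"]); print(n,c["vertical_fov"],c["cx"],c["cy"],c["rvec"],c["tvec"])
s=ctrl.sense(); print(s)
E
```

```text
pics
scene 47.45570030570049 282.7739543624058 212.86891830385315 [ 1.82411486  1.6937413  -0.71378716] [-0.04223576 -0.33556062  1.44986581]
top 48.93320607064907 272.2165966942514 212.16829089311048 [ 2.19506072 -1.97120174  0.2530614 ] [-0.03594816  0.55130698  0.99145414]
{'time': 0.1, 'joint_pos': array([ 1.08450895e+00,  5.28377099e-01,  1.43375285e+00,  6.50825081e-07,
        1.18140211e+00, -1.78508468e-01]), 'dq': array([-5.67944879e-04, -2.29300500e-03, -2.05824560e-04,  3.99807934e-04,
       -8.15806959e-05,  1.90215733e-03]), 'joint_torque': array([-5.07840796e-04, -4.40987349e+01, -1.77150947e+01,  6.34913659e-02,
        5.34699659e-02, -4.28205124e-05]), 'ee_pos': array([0.18902521, 0.59508785, 0.24067384]), 'ee_rot': array([-1.55910114,  0.24211666, -0.24111822]), 'force': array([-0.71026021,  0.51223519,  0.6534085 ]), 'ft_torque': array([ 0.02057001,  0.04033986, -0.00434806]), 'gripper_width': 0.0868926829389346}
```

View pics/scene0.png

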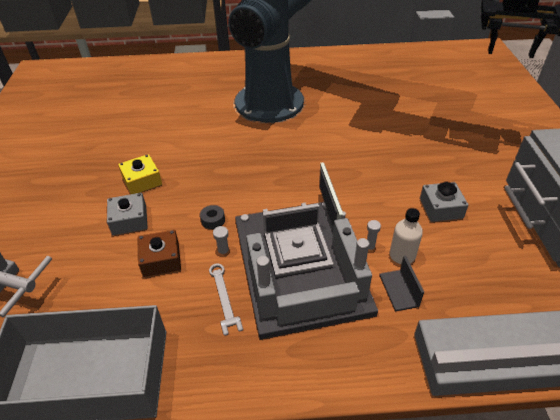

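View pics/top0.png

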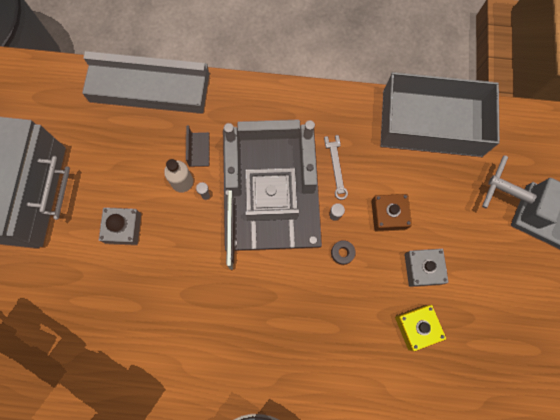

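The scene view looks back towards the robot. The top view has the robot at the bottom. Reset candidates in the top view:
- grey box with the narrow button (428,267), which matches the description
- brown look-alike (392,211)
- yellow look-alike (424,328)
- grey box with the mushroom stop (118,225)

The guard stands straight out at the left (230,228), and the slide's front plate is at (271,213).

```bash
cat > h.py <<'E'
import numpy as np,cv2
from scipy.spatial.transform import Rotation as R
def cam(c):
    f=210/np.tan(np.radians(c["vertical_fov"])/2)
    K=np.array([[f,0,c["cx"]],[0,f,c["cy"]],[0,0,1]]); Rm=cv2.Rodrigues(np.array(c["rvec"],float))[0]
    return K,Rm,np.array(c["tvec"],float).ravel()
def plane(c,uv,z):
    K,Rm,t=cam(c); o=-Rm.T@t; d=Rm.T@np.linalg.solve(K,[uv[0],uv[1],1]); return o+d*(z-o[2])/d[2]
def proj(c,P):
    K,Rm,t=cam(c); p=(K@(Rm@np.atleast_2d(P).T+t[:,None])).T; return p[:,:2]/p[:,2:]
def tri(obs):
    A=np.zeros((3,3));b=np.zeros(3)
    for c,uv in obs:
        K,Rm,t=cam(c); o=-Rm.T@t; d=Rm.T@np.linalg.solve(K,[uv[0],uv[1],1]); d/=np.linalg.norm(d)
        M=np.eye(3)-np.outer(d,d);A+=M;b+=M@o
    return np.linalg.solve(A,b)
E
python3 - <<'E'
from cell import ctrl,camera,outline_of
from h import *
import pickle
np.set_printoptions(precision=4,suppress=True)
T=camera("top");S=camera("scene")
out={}
for n in ["fixture","slide","slide_face","guard","guard_push","reset_top","reset","reset_box","stop_top","stop_box","blank","punch_a","die_ring","wrench","oil_bottle"]:
    for nm,c in (("T",T),("S",S)):
        r=outline_of(c,n); out[n,nm]=r
        print(n,nm,[(np.round(a["centre"],1).tolist(),round(a["confidence"],2),int(a["region"].sum())) for a in r[:5]])
pickle.dump((T,S,out),open("d.pkl","wb"))
for n in ["top"]:
  cv2.imwrite("pics/topcrop.png",cv2.resize(T["img"][100:290,180:460],None,fx=2.8,fy=2.8,interpolation=cv2.INTER_CUBIC))
cv2.imwrite("pics/scrop.png",cv2.resize(S["img"][140:340,90:390],None,fx=2.6,fy=2.6,interpolation=cv2.INTER_CUBIC))
E
```

```text
fixture T [([272.1, 189.9], 0.72, 12146), ([229.8, 236.5], 0.24, 492)]
fixture S [([305.6, 266.5], 0.61, 14889)]
slide T [([270.1, 194.9], 0.82, 2445)]
slide S [([295.5, 239.4], 0.86, 3726), ([441.4, 202.9], 0.69, 1497), ([327.0, 198.0], 0.3, 703)]
slide_face T [([272.1, 194.1], 0.8, 2552), ([232.5, 229.0], 0.74, 606)]
slide_face S [([296.1, 239.5], 0.69, 3695), ([331.6, 194.6], 0.6, 675)]
guard T [([227.5, 232.5], 0.58, 623)]
guard S [([328.3, 196.6], 0.79, 705)]
guard_push T [([229.5, 228.1], 0.87, 535), ([431.4, 263.6], 0.25, 112)]
guard_push S [([328.6, 197.0], 0.75, 643), ([445.3, 185.5], 0.38, 242)]
reset_top T [([393.6, 208.1], 0.55, 90), ([431.1, 265.2], 0.44, 94), ([422.9, 328.9], 0.43, 104), ([337.8, 211.8], 0.27, 193)]
reset_top S [([154.9, 241.5], 0.48, 142), ([293.3, 236.1], 0.41, 3658)]
reset T [([394.6, 210.7], 0.6, 80), ([425.9, 267.4], 0.59, 114)]
reset S [([155.6, 241.2], 0.51, 118)]
reset_box T [([425.7, 267.3], 0.96, 1432), ([419.5, 330.0], 0.85, 1551), ([389.8, 213.2], 0.72, 1355), ([115.5, 222.4], 0.67, 290), ([269.2, 196.4], 0.63, 2505)]
reset_box S [([155.2, 2
[... 247 characters left out ...]
47)]
stop_box T [([119.2, 224.2], 0.6, 1370)]
stop_box S [([440.8, 203.7], 0.77, 1499)]
blank T [([269.8, 190.9], 0.71, 1008), ([273.0, 194.5], 0.6, 2465)]
blank S [([294.6, 242.3], 0.74, 1085)]
punch_a T [([201.1, 189.9], 0.71, 133), ([336.8, 212.8], 0.52, 187)]
punch_a S [([375.0, 230.0], 0.69, 232), ([221.9, 235.7], 0.65, 311), ([126.1, 214.5], 0.57, 1450)]
die_ring T [([345.4, 255.0], 0.56, 368), ([274.2, 197.5], 0.17, 2518)]
die_ring S [([210.1, 216.8], 0.71, 450), ([442.4, 202.1], 0.28, 1571)]
wrench T [([334.8, 163.9], 0.96, 449)]
wrench S [([221.5, 299.3], 0.85, 825)]
oil_bottle T [([178.7, 177.0], 0.67, 703), ([268.7, 188.4], 0.22, 12103)]
oil_bottle S [([406.3, 239.0], 0.91, 1192)]
```

View pics/topcrop.png

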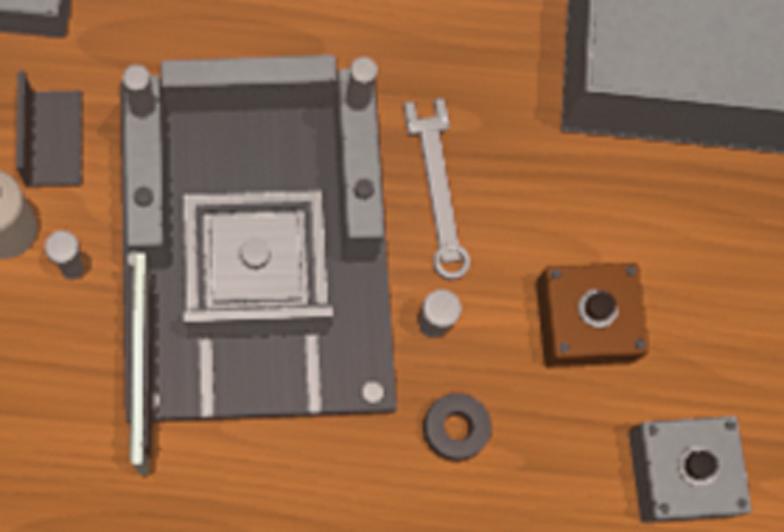

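View pics/scrop.png

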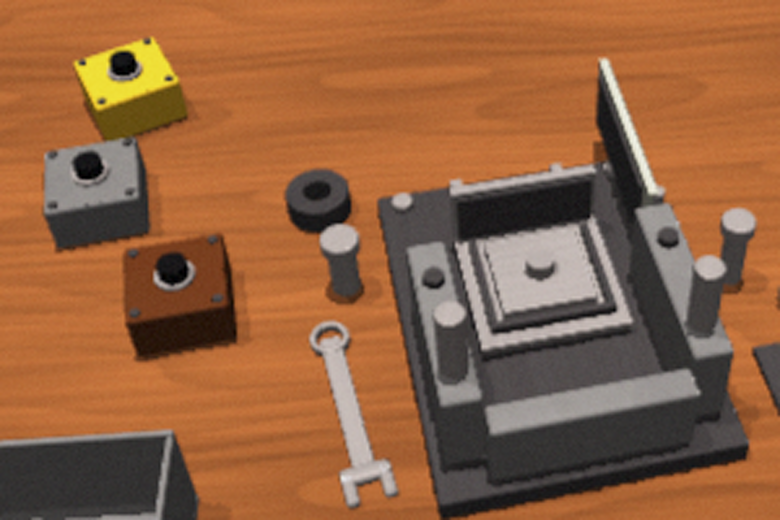

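The narrow reset on the grey box is at top (430,265) and scene (124,204). The stop is the wide mushroom on the other side. Next I fit the fixture pose from clear corners in both views.

```bash
python3 - <<'E'
from h import *
import pickle
from scipy.optimize import least_squares
np.set_printoptions(precision=4,suppress=True)
T,S,out=pickle.load(open("d.pkl","rb"))
ct=lambda a,b:(180+a/2.8,100+b/2.8); cs=lambda a,b:(90+a/2.6,140+b/2.6)
obs=[(T,(-.13,-.115,.02),ct(395,411)),(T,(0,.105,.095),ct(128,247)),(T,(0,-.105,.095),ct(381,240)),
(S,(.18,.115,.02),cs(747,445)),(S,(.18,-.115,.02),cs(440,508)),(S,(-.13,-.115,.02),cs(380,203))]
def W(p,P):
    P=np.atleast_2d(P);c,s=np.cos(p[2]),np.sin(p[2]);return np.c_[p[0]+c*P[:,0]-s*P[:,1],p[1]+s*P[:,0]+c*P[:,1],P[:,2]]
f=lambda p:np.concatenate([proj(c,W(p,P))[0]-uv for c,P,uv in obs])
r=least_squares(f,[.6,0,0]);p=r.x;print(p,r.fun.reshape(-1,2))
g=lambda P:W(p,P)[0]
def loc(w):
    c,s=np.cos(p[2]),np.sin(p[2]);d=np.array(w)[:2]-p[:2];return np.array([c*d[0]+s*d[1],-s*d[0]+c*d[1]])
# slide plate top edge outer corners z=.086 in top
for uv in [ct(185,320),ct(332,316),ct(185,310),ct(332,307)]: w=plane(T,uv,.086);print("slide",w,loc(w))
for uv in [ct(137,462),ct(131,254),ct(145,254)]: w=plane(T,uv,.098);print("guard",w,loc(w))
print("reset tri",tri([(T,ct(702,463)),(S,cs(87,159))]),plane(T,ct(702,463),.061),plane(S,cs(87,159),.061))
o=out["reset","T"][1]["centre"];print(plane(T,o,.061))
print("stop",plane(T,(116,222.5),.073))
for n,uv,z in [("ringT",ct(458,425),.025),("punchaT",ct(443,309),.06),("yellow",(424,328),.061),("brown",ct(600,306),.061)]: w=plane(T,uv,z);print(n,w,loc(w))
pickle.dump(p,open("fix.pkl","wb"))
E
```

```text
[0.6068 0.0326 0.1419] [[ 0.1275 -0.6104]
 [-1.1658 -1.0617]
 [ 0.8287 -1.5097]
 [ 1.1796 -0.374 ]
 [-0.7648 -1.0573]
 [-1.2502 -2.3228]]
slide [0.5364 0.0811 0.086 ] [-0.0628  0.058 ]
slide [ 0.5525 -0.0364  0.086 ] [-0.0635 -0.0606]
slide [0.5447 0.0821 0.086 ] [-0.0545  0.0578]
slide [ 0.56   -0.0357  0.086 ] [-0.056 -0.061]
guard [0.417  0.1035 0.098 ] [-0.1779  0.097 ]
guard [0.5833 0.13   0.098 ] [-0.0095  0.0998]
guard [0.5845 0.1188 0.098 ] [-0.0099  0.0885]
reset tri [ 0.4694 -0.3442  0.0619] [ 0.4696 -0.3449  0.061 ] [ 0.4685 -0.3443  0.061 ]
[ 0.4638 -0.3342  0.061 ]
stop [0.4886 0.3734 0.073 ]
ringT [ 0.4858 -0.1525  0.025 ] [-0.146  -0.1661]
punchaT [ 0.5751 -0.1284  0.06  ] [-0.0542 -0.1549]
yellow [ 0.3306 -0.3334  0.061 ] [-0.3252 -0.3232]
brown [ 0.5915 -0.2577  0.061 ] [-0.0562 -0.2852]
```

```bash
cat >> h.py <<'E'
import pickle,os
def fx():
    return pickle.load(open("fix.pkl","rb"))
def G(P):
    p=fx();P=np.array(P,float);c,s=np.cos(p[2]),np.sin(p[2]);return np.array([p[0]+c*P[0]-s*P[1],p[1]+s*P[0]+c*P[1],P[2]])
def L(w):
    p=fx();c,s=np.cos(p[2]),np.sin(p[2]);d=np.array(w)[:2]-p[:2];return np.array([c*d[0]+s*d[1],-s*d[0]+c*d[1],w[2]])
def state():
    from cell import ctrl
    s=ctrl.sense();Rm=R.from_rotvec(s["ee_rot"]).as_matrix();return s,Rm
E
python3 - <<'E'
from h import *
np.set_printoptions(precision=4,suppress=True)
s,Rm=state();print(Rm,np.degrees(np.arctan2(Rm[1,0],Rm[0,0])),np.degrees(fx()[2]),s["force"],s["ee_pos"])
T,S,out=pickle.load(open("d.pkl","rb"))
for n,uv,z in [("punchb",(202,188),.07),("bottle",(173,165),.13),("wr",(341,193),.01),("dot",(313,240),.03)]: print(n,L(plane(T,uv,z)))
print(G([-.12,0,.08]))
E
```

```text
[[ 0.953 -0.     0.303]
 [-0.303  0.     0.953]
 [-0.    -1.     0.   ]] -17.635327690750536 8.132609548567034 [-0.164   0.2865  0.6445] [0.1893 0.5956 0.2416]
punchb [0.0076 0.1596 0.07  ]
bottle [0.0441 0.2154 0.13  ]
wr [ 0.0022 -0.173   0.01  ]
dot [-0.1164 -0.0954  0.03  ]
[0.488  0.0156 0.08  ]
```

Emit:
apply_moves(increments=[[[0,0,0,0,-8.59,0],[0,0,0,0,-8.59,0],[0,0,0,0,-8.59,0],[0.0128,0,-0.0385,0,0,0],[0.0128,0,-0.0385,0,0,0],[0.0128,0,-0.0385,0,0,0],[0.0128,0,-0.0385,0,0,0],[0.0128,0,-0.0385,0,0,0],[0.0128,0,-0.0385,0,0,0],[0.0128,0,-0.0385,0,0,0],[0.0128,0,-0.0385,0,0,0],[0.0128,0,-0.0385,0,0,0],[0.0128,0,-0.0385,0,0,0],[0.0128,0,-0.0385,0,0,0],[0.0128,0,-0.0385,0,0,0],[0.0128,0,-0.0385,0,0,0],[0.0128,0,-0.0385,0,0,0],[0.0128,0,-0.0385,0,0,0],[0.0128,0,-0.0385,0,0,0]]], jaw=0)

```text
time: 3.6
ee_pos: [0.4799, 0.0131, 0.2418]
ee_rot: [-1.568, -0.112, 0.111]
force: [0.5, 0.3, -0.8]
gripper_width: 0.0006
```

```bash
python3 - <<'E'
from h import *
from cell import camera
np.set_printoptions(precision=4,suppress=True)
s,Rm=state();print(L(s["ee_pos"]),np.degrees(np.arctan2(Rm[1,0],Rm[0,0])),s["gripper_width"],s["force"],s["time"])
c=camera("wrist");cv2.imwrite("pics/w1.png",c["img"])
E
```

```text
[-0.1284 -0.0014  0.2418] 8.10945985216102 0.0005571090247608214 [ 0.4568  0.2508 -0.8006] 3.6
```

View pics/w1.png

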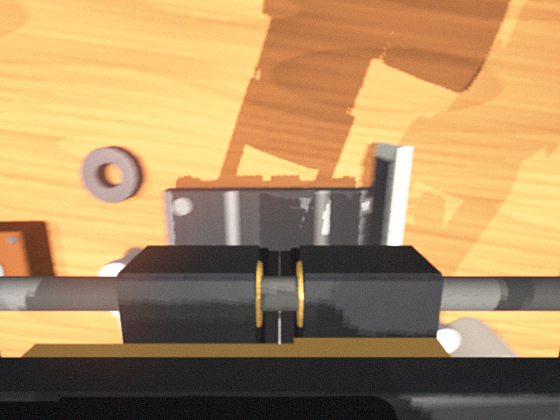

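The wrist view shows the fingers on the fixture's middle line, with the guard at (395,195) clear to one side and the die ring at (112,175). I descend in front of the slide plate.

Emit:
apply_moves(increments=[[[0,0.04,0,0,0,0],[0,0.04,0,0,0,0],[0,0.04,0,0,0,0],[0,0.04,0,0,0,0],[0.02,0,0,0,0,0],[0.02,0,0,0,0,0],[0.01,0,0,0,0,0],[0,0,0,0,0,0]]])

```text
time: 4.45
ee_pos: [0.5306, 0.0219, 0.0818]
ee_rot: [-1.569, -0.114, 0.11]
force: [0.2, 0.1, 0.4]
gripper_width: 0.0009
```

Emit:
apply_moves(increments=[[[0.01,0,0,0,0,0],[0.01,0,0,0,0,0],[0.01,0,0,0,0,0],[0.01,0,0,0,0,0],[0,0,0,0,0,0]]])

```text
time: 4.95
ee_pos: [0.5707, 0.0277, 0.0818]
ee_rot: [-1.568, -0.115, 0.109]
force: [-0.0, 0.3, -0.5]
gripper_width: 0.0005
```

```bash
python3 - <<'E'
from h import *
from cell import camera
np.set_printoptions(precision=4,suppress=True)
s,Rm=state();print(L(s["ee_pos"]),s["force"],s["time"])
c=camera("scene");cv2.imwrite("pics/s1.png",cv2.resize(c["img"][140:340,190:430],None,fx=3,fy=3))
E
```

```text
[-0.0364  0.0002  0.0818] [-0.036   0.263  -0.5078] 4.95
```

View pics/s1.png

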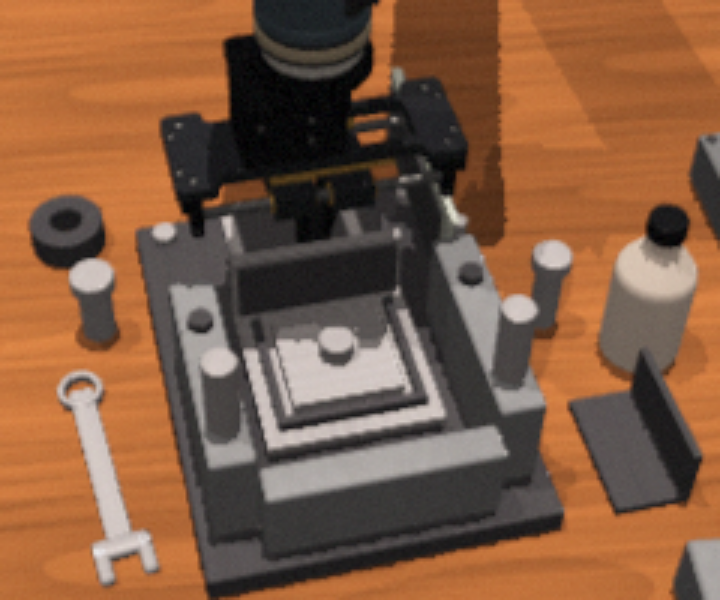

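The slide is riding in with the blank seated (boss at crop (337,345)). About 27 mm to go.

Emit:
apply_moves(increments=[[[0.008,0,0,0,0,0],[0.008,0,0,0,0,0],[0.004,0,0,0,0,0],[0.003,0,0,0,0,0],[0.002,0,0,0,0,0],[0,0,0,0,0,0]]])

```text
time: 5.6
ee_pos: [0.5938, 0.0311, 0.0816]
ee_rot: [-1.568, -0.113, 0.11]
force: [-1.3, -0.8, 0.4]
gripper_width: 0.0007
```

Emit:
apply_moves(increments=[[[0.0015,0,0,0,0,0],[0.0015,0,0,0,0,0],[0,0,0,0,0,0],[0,0,0,0,0,0]]])

```text
time: 6.0
ee_pos: [0.5953, 0.0313, 0.0816]
ee_rot: [-1.568, -0.11, 0.113]
force: [-4.9, -1.5, 3.9]
gripper_width: 0.0005
```

Emit:
apply_moves(increments=[[[0.002,0,0,0,0,0],[0.002,0,0,0,0,0],[0,0,0,0,0,0],[0,0,0,0,0,0]]])

```text
time: 6.4
ee_pos: [0.5954, 0.0314, 0.0816]
ee_rot: [-1.568, -0.104, 0.12]
force: [-12.3, -4.8, 9.4]
gripper_width: 0.0004
```

The hard stop is reached: no further motion while the force rises to 13 N. I back off, rise, and cross over to the outside of the guard.

Emit:
apply_moves(increments=[[[-0.02,0,0,0,0,0],[-0.03,0,0,0,0,0],[0,-0.04,0,0,0,0],[0,-0.04,0,0,0,0],[0,-0.04,0,0,0,0],[-0.02,0,0.04,0,0,0],[-0.02,0,0.04,0,0,0],[-0.02,0,0.04,0,0,0],[-0.015,0,0.04,0,0,0],[0,0,0,0,0,0]]])

```text
time: 7.4
ee_pos: [0.4515, 0.1767, 0.2019]
ee_rot: [-1.565, -0.116, 0.114]
force: [0.4, -0.2, -0.8]
gripper_width: 0.0004
```

```bash
python3 - <<'E'
from h import *
from cell import camera
np.set_printoptions(precision=4,suppress=True)
s,Rm=state();print(L(s["ee_pos"]),np.degrees(np.arctan2(Rm[1,0],Rm[0,0])),s["force"],s["time"])
a=camera("scene")["img"][140:340,190:430];b=camera("top")["img"][100:300,160:400]
cv2.imwrite("pics/s2.png",np.vstack([cv2.resize(x,None,fx=1.5,fy=1.5) for x in(a,b)]))
cv2.imwrite("pics/s2.png",np.hstack([cv2.resize(x,None,fx=1.66,fy=1.66) for x in(a,b)]))
E
```

```text
[-0.1333  0.1646  0.2019] 8.409999098943718 [ 0.3554 -0.1949 -0.7984] 7.4
```

View pics/s2.png

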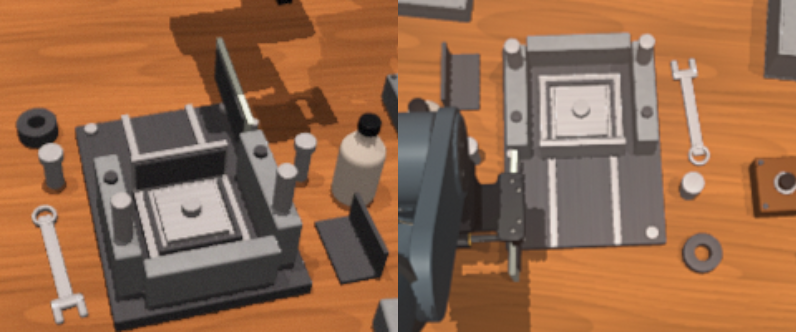

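The slide plate is level with the cheek fronts (scene crop (180,155)). The guard is untouched. I plan the sweep.

```bash
python3 - <<'E'
import numpy as np
H=np.array([-.008,.09]);r=.125
def c(t):
    u=np.array([-np.sin(t),-np.cos(t)]);n=np.array([-np.cos(t),np.sin(t)])
    return H+r*u+n*(.008+.0095*np.cos(t)+.015*np.sin(t))
prev=np.array([-.133,.165])
for t in np.radians([90,82,74,66,58,50,42,34,26,18,12,7,4,2,0]):
    p=c(t);print(round(np.degrees(t)),np.round(p*1000,1),np.round((p-prev)*1000,1));prev=p
E
```

```text
90 [-133.  113.] [  0. -52.]
82 [-135.1   96.5] [ -2.1 -16.5]
74 [-135.1   79.6] [  0.1 -16.9]
66 [-132.6   62.5] [  2.5 -17.1]
58 [-127.7   45.6] [  4.9 -16.9]
50 [-120.2   29.3] [  7.4 -16.3]
42 [-110.3   13.9] [  9.9 -15.4]
34 [-98.   -0.1] [ 12.3 -14. ]
26 [-83.6 -12.2] [ 14.4 -12.2]
18 [-67.2 -22.2] [ 16.3 -10. ]
12 [-54. -28.] [13.3 -5.8]
7 [-42.3 -31.7] [11.6 -3.7]
4 [-35.2 -33.4] [ 7.1 -1.7]
2 [-30.4 -34.3] [ 4.8 -0.9]
0 [-25.5 -35. ] [ 4.9 -0.7]
```

Emit:
apply_moves(increments=[[[0,0.04,0,0,0,0],[0,0.04,0,0,0,0],[0,0.04,0,0,0,0],[0,0,0,0,0,0]]])

```text
time: 7.9
ee_pos: [0.4523, 0.1712, 0.0771]
ee_rot: [-1.569, -0.103, 0.116]
force: [-0.1, -0.2, 0.6]
gripper_width: 0.0002
```

Emit:
apply_moves(increments=[[[0,0,-0.016,0,0,0],[0,0,-0.015,0,0,0],[0,0,-0.015,0,0,0],[-0.002,0,-0.0165,0,0,0],[0,0,-0.017,0,0,0],[0.0025,0,-0.017,0,0,0],[0.005,0,-0.017,0,0,0],[0.0075,0,-0.0165,0,0,0],[0,0,0,0,0,0]]])

```text
time: 8.8
ee_pos: [0.4889, 0.0433, 0.0832]
ee_rot: [-1.57, -0.115, 0.103]
force: [0.5, -0.1, 0.4]
gripper_width: 0.0003
```

```bash
python3 - <<'E'
from h import *
from cell import camera
np.set_printoptions(precision=4,suppress=True)
s,Rm=state();print(L(s["ee_pos"]),np.degrees(np.arctan2(Rm[1,0],Rm[0,0])),s["force"],s["time"])
a=camera("scene")["img"][140:340,190:430];b=camera("top")["img"][100:300,160:400]
cv2.imwrite("pics/s3.png",np.hstack([cv2.resize(x,None,fx=1.66,fy=1.66) for x in(a,b)]))
E
```

```text
[-0.1152  0.0273  0.0832] 7.957419077857923 [ 0.482  -0.0619  0.3916] 8.8
```

View pics/s3.png

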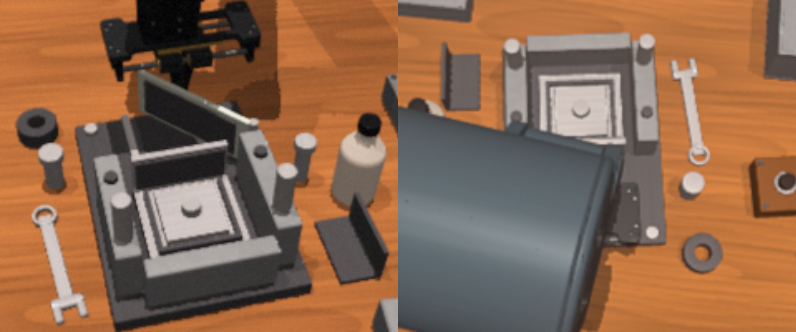

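The guard is about half closed, pushed by its outer face. I continue along the arc.

Emit:
apply_moves(increments=[[[0.006,0,-0.013,0,0,0],[0.011,0,-0.014,0,0,0],[0.0145,0,-0.012,0,0,0],[0.0165,0,-0.01,0,0,0],[0.013,0,-0.006,0,0,0],[0.01,0,-0.004,0,0,0],[0.006,0,-0.002,0,0,0],[0.004,0,0,0,0,0],[0,0,0,0,0,0]]])

```text
time: 9.8
ee_pos: [0.5741, -0.0029, 0.0815]
ee_rot: [-1.568, -0.112, 0.111]
force: [-1.4, -0.2, -0.3]
gripper_width: 0.0004
```

Emit:
apply_moves(increments=[[[0.003,0,0,0,0,0],[0.003,0,0,0,0,0],[0,0,0,0,0,0],[0,0,0,0,0,0]]])

```text
time: 10.2
ee_pos: [0.5799, -0.0021, 0.0817]
ee_rot: [-1.568, -0.112, 0.111]
force: [0.3, -0.9, 0.9]
gripper_width: 0.0003
```

```bash
python3 - <<'E'
from h import *
np.set_printoptions(precision=4,suppress=True)
s,Rm=state();print(L(s["ee_pos"]),s["force"],s["time"])
E
```

```text
[-0.0316 -0.0305  0.0817] [ 0.2901 -0.8577  0.8856] 10.2
```

Emit:
apply_moves(increments=[[[0.002,0,0,0,0,0],[0.002,0,0,0,0,0],[0.002,0,0,0,0,0],[0.002,0,0,0,0,0],[0,0,0,0,0,0],[0,0,0,0,0,0]]])

```text
time: 10.8
ee_pos: [0.5839, -0.0014, 0.0814]
ee_rot: [-1.568, -0.106, 0.119]
force: [-7.8, -4.4, 4.5]
gripper_width: 0.0004
```

```bash
python3 - <<'E'
from h import *
from cell import camera
np.set_printoptions(precision=4,suppress=True)
s,Rm=state();print(L(s["ee_pos"]),s["force"],s["time"])
a=camera("scene")["img"][140:340,190:430]
cv2.imwrite("pics/s4.png",cv2.resize(a,None,fx=3,fy=3))
E
```

```text
[-0.0275 -0.0304  0.0814] [-7.8398 -4.3637  4.5051] 10.8
```

View pics/s4.png

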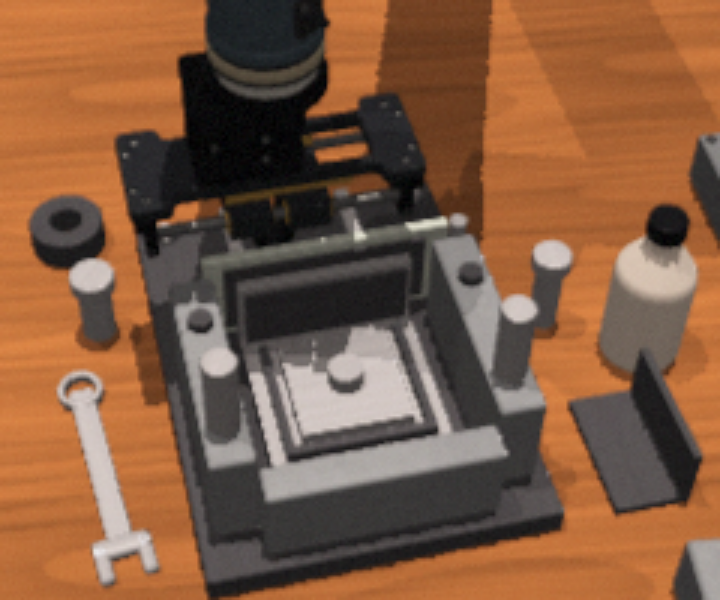

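The guard is shut against its stop: TCP at -27.5 mm as predicted, with the force rising. Now over to the grey box's reset button.

Emit:
apply_moves(increments=[[[-0.01,0,0,0,0,0],[-0.024,0,0,0,0,0],[0,-0.04,0,0,0,0],[0,-0.04,0,0,0,0],[-0.0165,0,-0.04,0,0,0],[-0.0165,0,-0.04,0,0,0],[-0.0165,0,-0.04,0,0,0],[-0.0165,0,-0.04,0,0,0],[-0.0165,0,-0.04,0,0,0],[-0.0165,0,-0.04,0,0,0],[-0.0165,0,-0.04,0,0,0],[-0.0165,0,-0.043,0,0,0],[0,0,0,0,0,0],[0,0,0,0,0,0]]])

```text
time: 12.25
ee_pos: [0.4686, -0.3452, 0.1614]
ee_rot: [-1.568, -0.11, 0.109]
force: [-0.5, -1.1, -0.6]
gripper_width: 0.0006
```

```bash
python3 - <<'E'
from h import *
from cell import camera
np.set_printoptions(precision=4,suppress=True)
s,Rm=state();print(s["ee_pos"],L(s["ee_pos"]),s["force"],s["time"])
print("delta tool",Rm.T@(np.array([.4695,-.3445,.08])-s["ee_pos"]))
a=camera("scene")["img"];b=camera("wrist")["img"]
cv2.imwrite("pics/s5.png",cv2.resize(a,None,fx=1.4,fy=1.4));cv2.imwrite("pics/w5.png",b)
E
```

```text
[ 0.4686 -0.3452  0.1614] [-0.1902 -0.3545  0.1614] [-0.5146 -1.1407 -0.5952] 12.25
delta tool [0.0009 0.0814 0.0006]
```

View pics/s5.png

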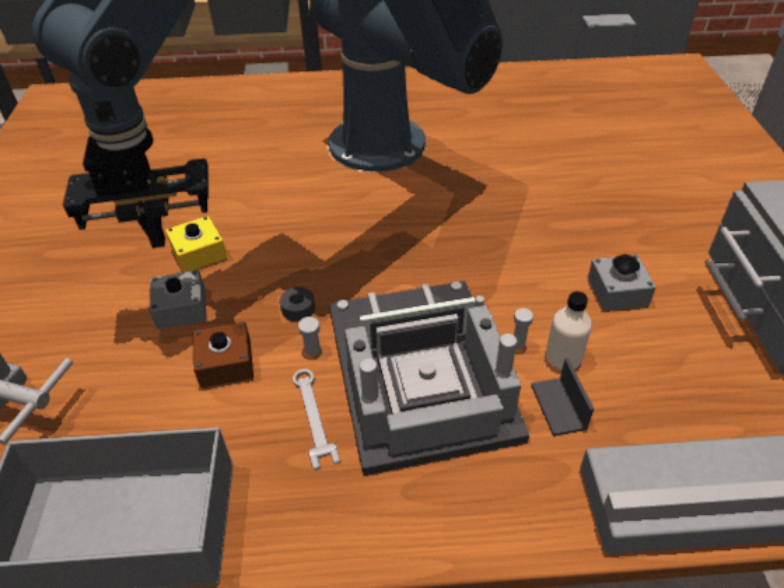

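View pics/w5.png

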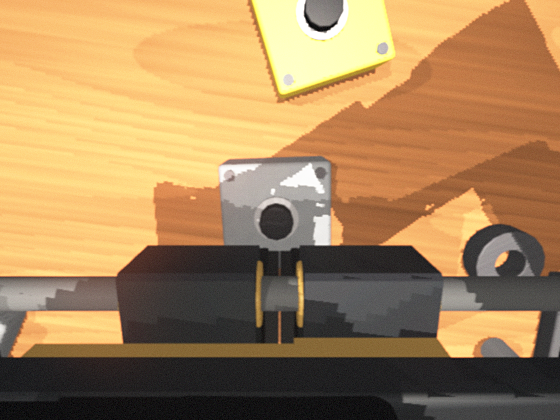

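The guard is across the mouth. The wrist view shows the narrow button on the grey box at (275,222), with the yellow look-alike behind it. I check its position with that picture too.

```bash
python3 - <<'E'
from h import *
from cell import camera
np.set_printoptions(precision=4,suppress=True)
c=camera("wrist");T,S,out=pickle.load(open("d.pkl","rb"))
print(plane(c,(275.5,221.5),.061),tri([(c,(275.5,221.5)),(T,(430.7,265.4)),(S,(123.5,201.2))]))
s,Rm=state();print(proj(c,s["ee_pos"]+Rm[:,1]*.019))
E
```

```text
[ 0.468  -0.3458  0.061 ] [ 0.4687 -0.345   0.0607]
[[280.7131 269.6434]]
```

All three views agree to about 1 mm, and the tip is directly above. Descending.

Emit:
apply_moves(increments=[[[0,0.03,0,0,0,0],[0,0.03,0,0,0,0],[0,0.015,0,0,0,0],[0,0,0,0,0,0],[0,0.003,0,0,0,0],[0,0.003,0,0,0,0],[0,0,0,0,0,0]]])

```text
time: 13.1
ee_pos: [0.4694, -0.3443, 0.0812]
ee_rot: [-1.569, -0.113, 0.111]
force: [0.4, -0.4, -0.8]
gripper_width: 0.0003
```

Emit:
apply_moves(increments=[[[0,0.002,0,0,0,0],[0,0.002,0,0,0,0],[0,0,0,0,0,0]]])

```text
time: 13.4
ee_pos: [0.4694, -0.3446, 0.0771]
ee_rot: [-1.569, -0.112, 0.11]
force: [1.5, 0.7, 3.5]
gripper_width: 0.0001
```

Emit:
apply_moves(increments=[[[0,0.002,0,0,0,0],[0,0.002,0,0,0,0],[0,0,0,0,0,0],[0,0,0,0,0,0]]])

```text
time: 13.8
ee_pos: [0.4695, -0.3447, 0.0743]
ee_rot: [-1.569, -0.113, 0.11]
force: [-0.7, 2.2, 13.7]
gripper_width: 0.0004
```

13.7 N with no further travel (above the 5 N spring), so the button is fully down. Release and retreat.

Emit:
apply_moves(increments=[[[0,0,0,0,0,0],[0,-0.01,0,0,0,0],[0,-0.03,0,0,0,0],[0,-0.04,0,0,0,0],[0,-0.04,0,0,0,0],[-0.03,-0.02,0,0,0,0],[-0.03,-0.02,0,0,0,0],[0,0,0,0,0,0],[0,0,0,0,0,0]]])

```text
time: 14.7
ee_pos: [0.409, -0.3529, 0.2327]
ee_rot: [-1.568, -0.111, 0.11]
force: [0.5, -0.2, 0.4]
gripper_width: 0.0005
```

```bash
python3 - <<'E'
from h import *
from cell import camera
np.set_printoptions(precision=4,suppress=True)
s,Rm=state();print(s["ee_pos"],s["force"],s["time"])
S=camera("scene");T=camera("top");T0,S0,out=pickle.load(open("d.pkl","rb"))
uv=(430.7,265.4)
cv2.imwrite("pics/s6.png",cv2.resize(S["img"][140:340,90:390],None,fx=2.6,fy=2.6,interpolation=cv2.INTER_CUBIC))
cv2.imwrite("pics/t6.png",cv2.resize(T["img"][100:290,180:460],None,fx=2.8,fy=2.8,interpolation=cv2.INTER_CUBIC))
# guard outer/inner top edge: shut prediction
for P in [(-.016,.09,.098),(-.016,-.08,.098),(-.005,-.08,.098)]: q=proj(T,G(P))[0];print((q-[180,100])*2.8, (proj(S,G(P))[0]-[90,140])*2.6)
E
```

```text
[ 0.409  -0.3529  0.2327] [ 0.5232 -0.2338  0.4394] 14.7
[143.2263 261.3023] [646.2285 187.0474]
[353.9581 254.5328] [433.5142 222.135 ]
[353.2304 241.5202] [435.9663 232.3873]
```

View pics/s6.png

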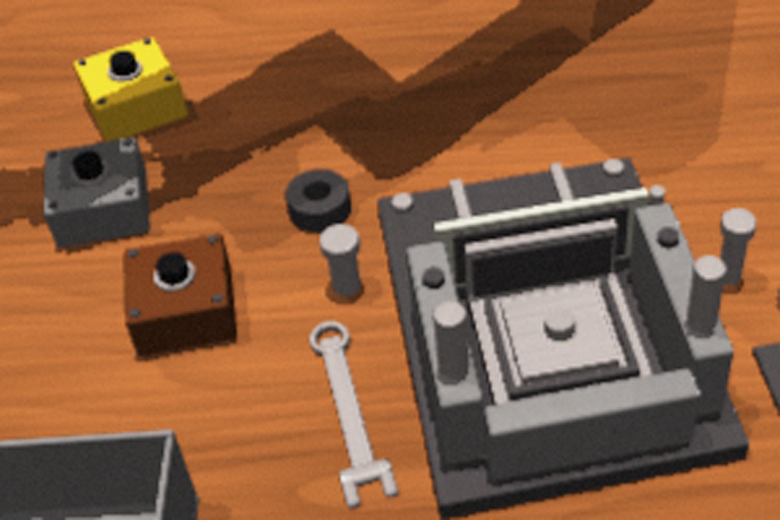

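View pics/t6.png

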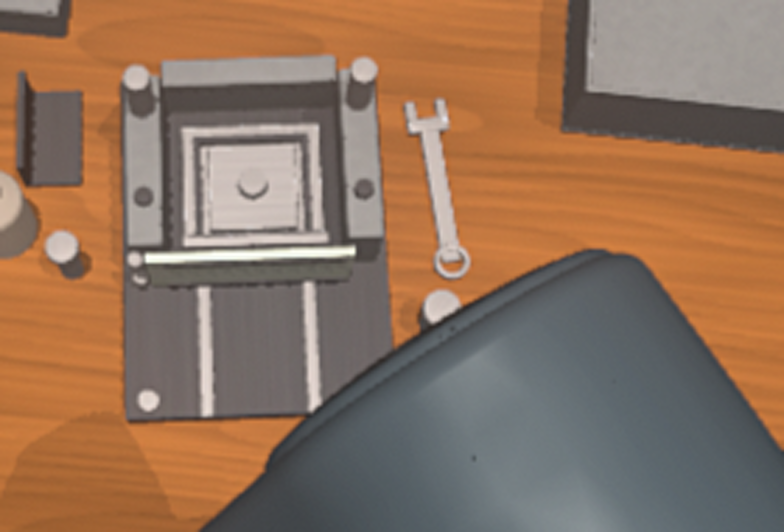

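The guard's top edge matches the predicted shut line: slope -0.033 seen, -0.032 predicted. The slide is home, the blank is seated, the button is up, and the bystanders have not moved.

```bash
python3 -c "
from cell import ctrl
print(ctrl.hand_in())"
```

```text
the job is handed in; nothing more can be done
None
```

I did all three steps in order, using closed fingertips from the outside only, and handed the job in at about 14.8 s; the hand-in gives no verdict.

- **Slide:** I pushed it to its hard stop. It stopped moving while the force rose to about 13 N.
- **Guard:** I swept it shut by its outer face until it met its stop. In the last top view its edge lies along the predicted shut line (slope -0.033 seen, -0.032 predicted).
- **Reset button:** I pressed the narrow button on the grey right-hand box until it bottomed (13.7 N against its 5 N spring), then released it.

**Last checks:** The final pictures show the slide home and the guard shut. The blank is in its seat and the reset button is up. The bystanders in view are where they started, but I judged that by eye, and the arm hid the die ring in the top view. The two final crops leave out the stop; I never went near it, and it looked untouched in the last full scene view. The arm stood clear with the force reading near zero.

**Disagreement:** Contact with the slide and the guard came about 2 mm nearer the robot than my fit of the fixture's position predicted, which is about the calibration tolerance. No check failed.

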